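# Third hand at the riveting jig

### The arm

A 6-joint arm with a two-finger parallel gripper is mounted at the origin on the work surface. World frame = base frame: x ahead of the robot, y to its left, z up, the work surface at z = 0. Lengths are in m, angles in degrees, forces in N, time in s.
With the tool pointing down it reaches from about 0.35 to 0.875 m from the base axis. Payload 4.2 kg.
Tool frame: the origin (TCP) lies on the centre line of the jaws, within the pads' length; the fingertips stand 19 mm ahead of it and the grasp point (between the pads) is the TCP; z points along the fingers, y is the line along which they close (so a half turn about z gives the same grasp; the last joint's range is limited). The gripper opens to 87 mm and grips with 3 to 60 N. Pads are 19 mm wide; open, the fingers measure 117 mm over their backs; the gripper's body (75 mm by 190 mm) begins 51 mm behind the grasp point.
Start: joints at [-58.293, 22.042, 0.453, 0, -68.411, -14.817], TCP at [0.182, -0.598, 0.242] pointing down, gripper open.
Joint ranges: [-179.83, 179.83], [-69.29, 118.12], [-61.27, 80.66], [-181.25, 117.63], [-171.15, -9.14], [-177.46, 177.46]. Speed limits (degrees/s): [159.86, 159.86, 180, 180, 180, 180].

### API

Orientations are given as a 3x3 rotation matrix whose columns are the frame's x, y, z axes.
In Python, from station import sense, capture, finish_job, search_frame, masks_of gives the robot as it stands.
- The arm moves only by the tool drive_tool, never from a script. Its argument "rows" is a list of rows, each a list of 7 numbers: the opening in per cent of the stroke, from 0 (shut) to 100 (fully open), then the shift along the world's x, y, z in mm, then the turn, a rotation vector about the world's x, y, z in rad. In form: [[fingers, dx, dy, dz, wx, wy, wz], ...]. A call has 1 to 5 rows; each row shifts and turns the commanded pose from where the row before left it; what a row does not reach is not made up. A row lasts 1/12 s, in which the tool goes at most 41.7 mm and 7.16 degrees, less where a joint would pass 70% of its speed; a pose out of reach is approached as far as the arm can. A call is refused whole if a number of a shift passes 41.7 or a number of a turn 0.125, either way. A call with a gripper value outside its range is refused whole. The fingers move at their own pace and stop on an object; the grip force is fixed at half the most. Time passes only in rows, so rows that do not move let the fingers close. It gives the time, the measured TCP pose, the force, the opening and the grip force at its end, in the units of the state.
- sense(): the state, without advancing time (a new reading comes with each control period).
- capture(name): name is "scene" or "side" or "wrist"; returns a dict with "frame" (420x560x3 uint8, red, green, blue), "z_map" (420x560 float32, m along the optical axis (not along the pixel's ray), 0 where there is no reading), "fx", "fy", "cx", "cy" (pixels), "R" (3x3) and "t" (3): a world point X has camera coordinates R X + t; the wrist camera has in their place "T_tool_cam" (4x4, takes a point from camera to tool coordinates, whose origin is the TCP and whose axes are the flange's). Camera axes: x right, y down, z forward; pixel columns grow to the right and rows downward; lengths in m; the calibration is good to about 2 mm. A picture is of the moment at which its call begins: read the wrist's pose just before it.
- finish_job(): hands the job in; it is judged then, once.
Trained networks look in a picture, given as the dict that the camera call returned (one of the last four; its "shot" number tells which), for a name from the list of things; names that differ only in an ending like _2 or _b are one class to them, and where a whole thing is asked for, a point or a joint stands for the part that bears it (a point fixed in the world has none). Each returns a list of dicts, best first, with "p" (0 to 1); they miss things now and then, are a little off and sometimes report something else, mostly with a low value. They report only what shows in the picture. A call takes as long as a camera call. They do not tell look-alikes from the thing itself.
- search_frame(label, picture): "xy" ([column, row] in pixels, amid what is visible of it).
- masks_of(label, picture): "region" (420x560 bool, what is visible of it) and "xy" ([column, row] in pixels, amid what is visible of it).
The state is a dict: "time_s": time; "joints": joint angles; "joint_velocities": joint speeds; "effort": joint torques, N m; "tcp_pos": TCP position; "ee_rot": TCP orientation; "wrist_force": force on the tool from outside, world axes, zero at the start; "moment": the same for the moment, N m; "gripper_width": opening from 0.0 (shut) to 1.0 (fully open); "gripper_force": force on a finger pad.
Only numpy, scipy, OpenCV 4.12 (cv2) and the standard library are available. Lean on these libraries where they do the work, as an engineer would, in place of code of your own. Each camera call takes 0.05 s, during which the arm holds its last target. There are 200 camera calls.

### The job

Call your workmate by pressing the red plunger of the bell all the way down; then pick up the metal bracket by its middle rib, stand it on the grey plate of the jig with its back flat against the sprung steel stop, between the two yellow lines, and push the stop in, with the bracket alone touching it, until the black pointer is in the green part of the scale, never so far that the stop hits its end. Hold it there steadily and finish while still holding and pushing, so that the workmate can rivet it, and leave the other things on the bench where they are.

Things in the scene. Friction and masses are not known exactly. Their poses are not given: they have to be found in the camera images.
- bell (a joint): travel of the bell's red plunger, m: 0 up, 0.007 fully down; it springs back, and fully down takes about 6 N straight down
- bell_top (a point): centre of the top of the bell's red plunger head, a disc 24 mm across and 8 mm thick, its top 60 mm above the bench when up. The bell: a steel dome on a black foot 86 mm across, fixed to the bench; the dome's top is 12 mm below the head's underside. It stands on either side of the jig, the bracket on the other
- bracket_rib (a point): centre of the rib of the loose light-grey metal bracket, 26 mm above the bracket's underside. z up, x towards the bracket's back, y along its width. The rib is 8 mm thick (y), 37 mm long (x), its top 20 mm above this point; grip it from above across the 8 mm. The flat back face lies 24.5 mm from this point along +x. Starts upright on the bench, yaw within 0.8 rad
- bracket: the same bracket (about 0.3 kg), origin at the centre of its underside: 26 mm below the rib's centre and 2 mm further along x; same axes. Base 45 mm (x) by 60 mm (y) by 6 mm thick, so 26 mm of base lie on either side of the rib; back plate 6 mm thick, 60 mm wide (y), reaching 50 mm above the underside
- jig_plate (a point): point on top of the jig's grey plate, 10 mm above the bench, under the middle of the stop's face when fully out. z up, x the way the stop is pushed in (roughly away from the robot), y along the face. Plate 140 mm wide (y), from 130 mm before this point to 80 mm behind; blue housing 110 mm wide, 40 to 80 mm behind, top 60 mm above the bench. Yellow lines at y = +-41 mm. All fixed
- stop_face (a point): centre of the flat front face of the sprung steel stop, which moves with it: 25 mm above the jig's plate. The stop is a plate 12 mm thick; its face is 100 mm wide (y), from 2 mm to 49 mm above the plate, with upright yellow lines 41 mm either side of its middle. Axes as the jig's: the face looks along -x, towards the robot
- stop (a joint): how far the stop is pushed in, m: 0 fully out, 0.026 at its end. Springs press back with 0.8 N per mm. A black pointer on the stop moves over a scale on top of the blue housing: white up to 7 mm, green from 7 mm to 17 mm, red beyond, so green is 5.6 to 13.6 N and its middle 12 mm, 9.6 N
- cup_rim (a point): bystander: centre of the mouth of a blue plastic cup, 84 mm across and 100 mm tall
- tin: bystander: yellow tin, 72 mm across, 110 mm tall; origin at its underside
- battery: bystander: black battery pack with a red stripe, 110 x 75 x 65 mm; origin at its underside
- tape: bystander: grey roll of tape lying flat, 100 mm across, 45 mm tall; origin at its underside
- disc: bystander: black and red grinding disc lying flat, 115 mm across, 6 mm thick; origin at its underside
- wrench_grip (a point): bystander: handle of a steel wrench lying flat, 190 mm long
Mind the look-alikes: they are no part of the job. Leave any orange or pink look-alike of the bracket alone.

How it is judged (in metres and radians):
On the way, in this order (a step that is already met when the one before it is completed fails the run):
1. the bell's plunger is pressed down to its stop (value of joint bell above 0.0058 m), for 0.05 s.
2. the held bracket presses the stop into the green band for a second (value of joint stop between 0.007 and 0.017 m and contact force between bracket and stop between 4 and 20 N and contact force between each of the arm, the fingers and stop below 0.5 N and contact force between the fingers and bracket above 2 N and y of bracket_rib in the frame of stop_face between -0.011 and 0.011 m and z of bracket_rib in the frame of jig_plate between 0.022 and 0.032 m and x of bracket_rib in the frame of stop_face between -0.028 and -0.021 m and angle between bracket_rib's own z axis and vertical below 0.1 rad and angle between the x axis of bracket_rib and the x axis of stop_face, either way round below 0.1 rad and linear speed of bracket below 0.01 m/s), for 1 s.
At the end, for the whole second after the job is handed in: Fingers hold the bracket at rest on the jig plate (at most 6 mm up), upright and flat to the stop (0.1 rad), within 11 mm of its middle, pressing it 7 to 17 mm in (5.6 to 13.6 N); neither fingers nor arm touch the stop; bell plunger up (all of step 2 and value of joint bell below 0.003 m); the arm keeps its last pose, push and grip.
It fails at once if the stop is driven to its end (value of joint stop above 0.0245 m).
It fails at once if a bystander is moved by more than 30 mm (distance of any of cup_rim, tin, battery, tape, disc, wrench_grip from where it was at the start of the episode above 0.03 m).
It also fails if it takes over 50 s, if anything falls off the work surface, if the arm or the gripper's body presses on something with over 40 N, if the wrist force passes 120 N, or if a joint passes its speed limit or range.

## Working session

There is one attempt and no reset: what is moved stays moved. The work goes in short steps, Python scripts to look and compute and a tool call to move; the robot and the scene stay as the last step left them, time stands still between calls to the robot, and variables do not carry over. Pictures are saved under pics/ and viewed, at most 10 in all, crops included, and the job is handed in when it is done.

Besides the shell and the picture viewer there is one more tool, called after "Emit:" as name([rows], argument=value, ...), one row to a line, values as JSON. drive_tool: Moves the arm, as the interface text tells. Its arguments: {"type":"object","properties":{"rows":{"type":"array"}},"required":["rows"]}

```bash
mkdir -p pics
cat > h.py <<'E'
import numpy as np, cv2
from station import sense, capture, finish_job, search_frame, masks_of
def cloud(c, st=None):
    z=c["z_map"]; v,u=np.indices(z.shape)
    P=np.stack([(u-c["cx"])/c["fx"]*z,(v-c["cy"])/c["fy"]*z,z],-1)
    if "R" in c: W=(P-np.array(c["t"]))@np.array(c["R"])
    else:
        T=np.array(c["T_tool_cam"]); W=(P@T[:3,:3].T+T[:3,3])@np.array(st["ee_rot"]).T+np.array(st["tcp_pos"])
    W[z==0]=np.nan
    return W
def save(c,n): cv2.imwrite("pics/"+n,c["frame"][...,::-1])
E
python3 - <<'E'
from h import *
s=sense(); print(s["tcp_pos"],np.round(s["ee_rot"],2).tolist(),s["gripper_width"])
ims=[]
for n in ["scene","side"]:
    c=capture(n); ims.append(c["frame"]); W=cloud(c)
    for l in ["bell_top","bracket","jig_plate","stop","cup_rim","tin","battery","tape","disc","wrench_grip"]:
        for m in masks_of(l,c)[:3]:
            q=W[m["region"]]; print(n,l,round(m["p"],2),np.round(m["xy"]),m["region"].sum(),np.round(np.nanmedian(q,0),3),"top",np.round(np.nanpercentile(q[:,2],98),3))
for i,n in enumerate(["scene","side"]): cv2.imwrite(f"pics/{n}.png",ims[i][...,::-1])
E
```

```text
[ 0.18144494 -0.59745776  0.24044934] [[-0.96, -0.29, -0.0], [-0.29, 0.96, 0.0], [0.0, 0.0, -1.0]] 0.9980066614854545
scene bell_top 0.39 [162. 266.] 64 [ 0.455 -0.335  0.059] top 0.062
scene bracket 0.7 [330. 172.] 225 [0.436 0.323 0.026] top 0.051
scene bracket 0.7 [301. 179.] 321 [0.378 0.225 0.021] top 0.05
scene bracket 0.51 [309. 165.] 223 [0.337 0.311 0.028] top 0.052
scene jig_plate 0.63 [297. 232.] 2622 [0.578 0.02  0.013] top 0.063
scene stop 0.8 [305. 224.] 347 [0.579 0.03  0.048] top 0.065
scene cup_rim 0.63 [387. 204.] 940 [0.683 0.26  0.071] top 0.101
scene cup_rim 0.23 [302. 231.] 387 [0.578 0.027 0.048] top 0.065
scene tin 0.57 [240. 311.] 1451 [ 0.711 -0.281  0.097] top 0.112
scene battery 0.95 [ 91. 310.] 1861 [ 0.465 -0.527  0.045] top 0.067
scene tape 0.8 [367. 151.] 558 [0.431 0.503 0.033] top 0.049
scene disc 0.63 [402. 182.] 352 [0.603 0.454 0.008] top 0.011
scene disc 0.58 [ 93. 308.] 1846 [ 0.466 -0.526  0.045] top 0.067
side bracket 0.67 [335. 306.] 409 [0.425 0.335 0.023] top 0.052
side bracket 0.65 [194. 174.] 801 [ 0.695 -0.245  0.077] top 0.114
side bracket 0.62 [374. 295.] 387 [0.327 0.325 0.019] top 0.052
side jig_plate 0.61 [262. 240.] 2683 [0.554 0.057 0.012] top 0.064
side stop 0.81 [250. 238.] 249 [0.581 0.055 0.051] top 0.065
side cup_rim 0.64 [238. 301.] 1326 [0.681 0.283 0.064] top 0.102
side tin 0.78 [192. 175.] 833 [ 0.695 -0.246  0.075] top 0.113
side battery 0.93 [250. 129.] 719 [ 0.448 -0.502  0.043] top 0.069
side tape 0.74 [367. 356.] 1306 [0.428 0.522 0.039] top 0.049
side disc 0.88 [283. 361.] 1624 [0.608 0.447 0.006] top 0.011
side wrench_grip 0.33 [337. 303.] 436 [0.424 0.335 0.019] top 0.052
side wrench_grip 0.3 [287. 362.] 1652 [0.608 0.448 0.006] top 0.011
```

View pics/scene.png

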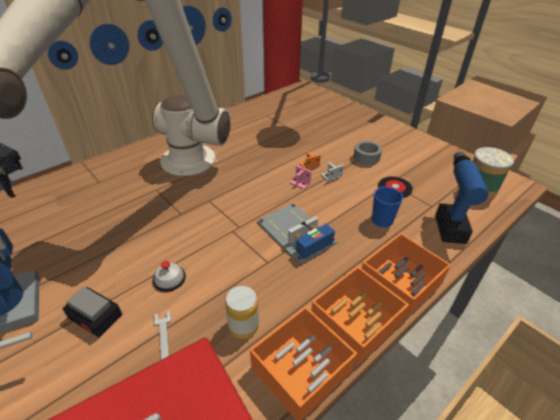

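View pics/side.png

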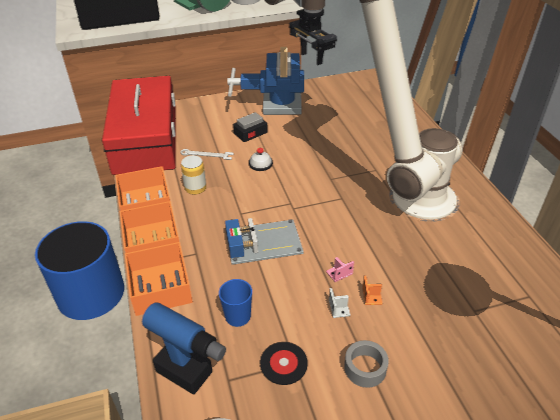

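Emit:
drive_tool([
  [0, 27, 26, 0, 0, 0, 0],
  [0, 27, 26, 0, 0, 0, 0],
  [0, 27, 26, 0, 0, 0, 0],
  [0, 27, 26, 0, 0, 0, 0],
  [0, 27, 26, 0, 0, 0, 0],
])

```text
time_s: 1.52
tcp_pos: [0.3175, -0.4668, 0.2417]
ee_rot: [[-0.957, -0.29, 0.0], [-0.29, 0.957, -0.0], [-0.0, -0.0, -1.0]]
wrist_force: [0.7, 0.3, 0.2]
gripper_width: 0.705
gripper_force: 0.0
```

Emit:
drive_tool([
  [0, 27, 26, 0, 0, 0, 0],
  [0, 27, 26, -10, 0, 0, 0],
  [0, 27, 26, -10, 0, 0, 0],
  [0, 27, 26, -10, 0, 0, 0],
  [0, 0, 0, 0, 0, 0, 0],
])

```text
time_s: 1.93
tcp_pos: [0.4276, -0.3599, 0.2096]
ee_rot: [[-0.955, -0.296, -0.001], [-0.296, 0.955, 0.002], [0.001, 0.002, -1.0]]
wrist_force: [-0.3, 0.4, 0.6]
gripper_width: 0.324
gripper_force: 0.0
```

Run:
```python
from h import *
s=sense(); print(s["time_s"],s["tcp_pos"],s["gripper_width"])
for n in ["scene","side","wrist"]:
    st=sense(); c=capture(n); W=cloud(c,st); f=c["frame"].astype(int)
    red=(f[...,0]>1.8*f[...,1])&(f[...,0]>1.8*f[...,2])&(f[...,0]>70)
    near=(np.hypot(W[...,0]-.455,W[...,1]+.335)<.04)&(W[...,2]>.045)&(W[...,2]<.075)
    q=W[red&near]; print(n,len(q))
    if len(q):
        t=q[q[:,2]>np.median(q[:,2])-.002]; print(np.round(q.min(0),4),np.round(q.max(0),4),np.round(t.mean(0),4))
save(c,"w1.png")
```

```text
1.9333 [ 0.42761415 -0.35992666  0.20962314] 0.3239644708589438
scene 57
[ 0.4409 -0.3441  0.0525] [ 0.466  -0.3221  0.0641] [ 0.4541 -0.333   0.0599]
side 28
[ 0.4449 -0.3476  0.0521] [ 0.4631 -0.315   0.0657] [ 0.4542 -0.3292  0.0611]
wrist 449
[ 0.4412 -0.3432  0.0582] [ 0.4633 -0.3214  0.0627] [ 0.4517 -0.3328  0.0609]
```

Emit:
drive_tool([
  [0, 13, 14, 0, 0, 0, 0],
  [0, 13, 13, -10, 0, 0, 0],
  [0, 0, 0, -35, 0, 0, 0],
  [0, 0, 0, -35, 0, 0, 0],
  [0, 0, 0, -35, 0, 0, 0],
])

```text
time_s: 2.5
tcp_pos: [0.4505, -0.3383, 0.0966]
ee_rot: [[-0.957, -0.289, 0.003], [-0.289, 0.957, -0.001], [-0.003, -0.002, -1.0]]
wrist_force: [0.6, 0.3, -0.7]
gripper_width: 0.009
gripper_force: 0.0
```

Emit:
drive_tool([
  [0, 0, 0, 0, 0, 0, 0],
])

```text
time_s: 2.58
tcp_pos: [0.4456, -0.336, 0.0905]
ee_rot: [[-0.958, -0.287, -0.012], [-0.287, 0.958, 0.006], [0.009, 0.009, -1.0]]
wrist_force: [-0.8, 0.2, 0.4]
gripper_width: 0.003
gripper_force: 0.0
```

Emit:
drive_tool([
  [0, 3, 4, -7, 0, 0, 0],
  [0, 0, 0, -7, 0, 0, 0],
  [0, 0, 0, -4, 0, 0, 0],
  [0, 0, 0, -2, 0, 0, 0],
  [0, 0, 0, 0, 0, 0, 0],
])

```text
time_s: 3.0
tcp_pos: [0.4546, -0.3337, 0.078]
ee_rot: [[-0.957, -0.291, 0.003], [-0.291, 0.957, -0.002], [-0.002, -0.002, -1.0]]
wrist_force: [0.1, -0.3, 1.2]
gripper_width: 0.007
gripper_force: 1.2
```

Emit:
drive_tool([
  [0, 0, 0, -3, 0, 0, 0],
  [0, 0, 0, -2, 0, 0, 0],
  [0, 0, 0, 0, 0, 0, 0],
])

```text
time_s: 3.25
tcp_pos: [0.4547, -0.3337, 0.0726]
ee_rot: [[-0.957, -0.291, 0.003], [-0.291, 0.957, -0.002], [-0.002, -0.002, -1.0]]
wrist_force: [0.7, -1.0, 5.6]
gripper_width: 0.005
gripper_force: 2.8
```

Emit:
drive_tool([
  [0, 0, 0, -2, 0, 0, 0],
  [0, 0, 0, 0, 0, 0, 0],
])

```text
time_s: 3.42
tcp_pos: [0.4547, -0.3337, 0.0723]
ee_rot: [[-0.956, -0.292, 0.002], [-0.292, 0.956, -0.002], [-0.002, -0.003, -1.0]]
wrist_force: [-3.0, 0.4, 13.8]
gripper_width: 0.005
gripper_force: 7.3
```

Emit:
drive_tool([
  [100, 0, 0, 30, 0, 0, 0],
  [100, 0, 0, 40, 0, 0, 0],
  [100, 0, 20, 35, 0, 0, 0],
  [100, 0, 30, 28, 0, 0, 0],
  [100, 0, 35, 22, 0, 0, 0],
])

```text
time_s: 3.83
tcp_pos: [0.4538, -0.2478, 0.2266]
ee_rot: [[-0.958, -0.288, 0.002], [-0.288, 0.958, -0.0], [-0.002, -0.001, -1.0]]
wrist_force: [1.2, 0.4, 0.8]
gripper_width: 0.297
gripper_force: 0.0
```

Emit:
drive_tool([
  [100, 0, 41, 0, 0, 0, 0],
  [100, 0, 41, 0, 0, 0, 0],
  [100, 0, 41, 0, 0, 0, 0],
  [100, 0, 41, 0, 0, 0, 0],
  [100, 0, 41, 0, 0, 0, 0],
])

```text
time_s: 4.25
tcp_pos: [0.4525, -0.0411, 0.2243]
ee_rot: [[-0.957, -0.29, -0.001], [-0.29, 0.957, 0.001], [0.0, 0.001, -1.0]]
wrist_force: [1.5, 0.1, 0.7]
gripper_width: 0.679
gripper_force: 0.0
```

Emit:
drive_tool([
  [100, 0, 41, 0, 0, 0, 0],
  [100, 0, 41, 0, 0, 0, 0],
  [100, 0, 41, 0, 0, 0, 0],
  [100, 0, 0, 0, 0, 0, 0],
])

```text
time_s: 4.58
tcp_pos: [0.4535, 0.0855, 0.2243]
ee_rot: [[-0.955, -0.297, 0.001], [-0.297, 0.955, 0.002], [-0.001, 0.001, -1.0]]
wrist_force: [-0.8, -0.3, 0.1]
gripper_width: 0.958
gripper_force: 0.0
```

Run:
```python
from h import *
st=sense(); c=capture("wrist"); print(st["tcp_pos"]); save(c,"w2.png")
print(np.round(c["T_tool_cam"],3).tolist())
W=cloud(c,st); print(np.round(np.nanpercentile(W.reshape(-1,3),[2,98],axis=0),2))
```

```text
[0.45353597 0.08549093 0.22433405]
[[0.001, -0.962, -0.271, 0.075], [1.0, 0.001, 0.0, 0.001], [-0.0, -0.271, 0.962, -0.144], [0.0, 0.0, 0.0, 1.0]]
[[ 0.26 -0.18 -0.  ]
 [ 0.61  0.33  0.32]]
```

View pics/w2.png

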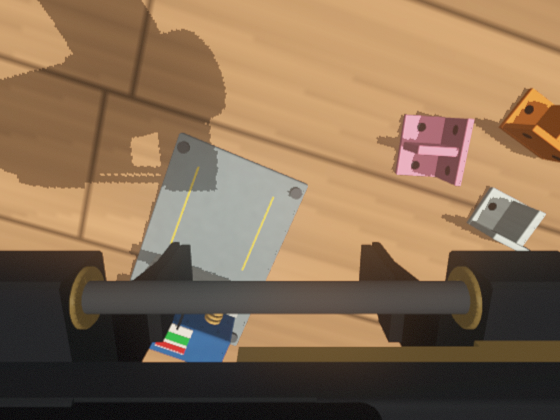

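```bash
cat >> h.py <<'E'
def rect(q):
    (x,y),(w,h),a=cv2.minAreaRect((q[:,:2]*1000).astype(np.float32)); return np.round([x,y,w,h,a],1)
E
python3 - <<'E'
from h import *
st=sense(); res=[]
A={"bracket":[]}
for n in ["scene","side"]:
    c=capture(n); W=cloud(c,st); f=c["frame"].astype(int)
    reg=(abs(W[...,0]-.56)<.17)&(abs(W[...,1]-.03)<.14)
    g=reg&(f.max(-1)-f.min(-1)<40)
    m=g&(abs(W[...,2]-.010)<.003)
    m=cv2.morphologyEx(m.astype(np.uint8),cv2.MORPH_OPEN,np.ones((3,3)))>0
    print(n,"plate",m.sum(),rect(W[m]))
    yel=reg&(f[...,0]>1.25*f[...,2]+20)&(f[...,1]>1.2*f[...,2])&(f[...,0]>120)&(abs(W[...,2]-.011)<.003)
    print("yel",yel.sum())
    top=reg&(abs(W[...,2]-.060)<.0035); print("top59",top.sum(),rect(W[top]))
    bl=top&(f[...,2]>1.4*f[...,0]); print("blue",bl.sum(),rect(W[bl]))
    for m in masks_of("bracket",c)[:3]:
        q=W[m["region"]]; q=q[q[:,2]>.004];print("br",m["xy"],rect(q), c["frame"][m["region"]].mean(0))
    for m in masks_of("stop",c)[:1]:
        q=W[m["region"]]; print("stop",rect(q[(abs(q[:,2]-.035)<.02)]))
    save(c,n+"2.png")
E
```

```text
scene plate 854 [543.5  37.6 138.8 209.2  84.7]
yel 21
top59 526 [607.7  33.  111.4  81.   84.7]
blue 292 [629.5  29.7 108.7  37.3  83.8]
br [307.9, 161.4] [325.6 306.1  66.6  48.5  22.8] [159.6017316   88.23809524  46.22077922]
br [301.4, 179.8] [366.5 242.8  60.2 105.2  12. ] [160.9771987   94.29315961 104.41693811]
br [160.9, 264.7] [ 451.8 -327.1   20.9   33.6   17.1] [179.32857143  75.02857143  66.75714286]
stop [585.   33.2 100.8  23.1  79.9]
side plate 408 [541.4  40.4 139.9 184.   85.7]
yel 65
top59 384 [609.8  33.1 113.6  80.1  84.8]
blue 225 [630.2  31.7 112.9  39.6  85.4]
br [371.9, 292.3] [323.2 320.4  60.9  45.1  74.4] [207.12727273 119.91428571  63.58961039]
br [337.9, 271.5] [376.5 217.1  63.5  50.7  13.6] [203.31449631 126.54545455 139.76658477]
br [334.2, 304.2] [421.1 333.8  56.9  46.2  80.5] [182.05405405 177.87387387 168.04054054]
stop [588.6  33.1 107.2  37.8  84.4]
```

Emit:
drive_tool([
  [100, 0, 41, 0, 0, 0, 0],
  [100, 0, 41, 0, 0, 0, 0],
  [100, 0, 41, 0, 0, 0, 0],
  [100, 0, 41, 0, 0, 0, 0],
  [100, 0, 41, 0, 0, 0, 0],
])

```text
time_s: 5.35
tcp_pos: [0.4539, 0.2855, 0.2247]
ee_rot: [[-0.958, -0.288, 0.0], [-0.288, 0.958, 0.0], [-0.0, 0.0, -1.0]]
wrist_force: [0.5, -0.3, 0.1]
gripper_width: 1.0
gripper_force: 0.0
```

Emit:
drive_tool([
  [100, 20, 20, 0, 0, 0, 0],
  [100, 20, 0, 0, 0, 0, 0],
  [100, 0, 0, 0, 0, 0, 0],
])

```text
time_s: 5.6
tcp_pos: [0.4964, 0.3055, 0.2236]
ee_rot: [[-0.957, -0.289, 0.001], [-0.289, 0.957, -0.001], [-0.0, -0.001, -1.0]]
wrist_force: [0.5, 0.3, 0.5]
gripper_width: 0.998
gripper_force: 0.0
```

Run:
```python
from h import *
st=sense(); c=capture("wrist"); print(st["tcp_pos"]); save(c,"w3.png")
W=cloud(c,st); f=c["frame"].astype(int); np.savez("w3.npz",W=W,f=f)
m=(f.max(-1)-f.min(-1)<40)&(np.hypot(W[...,0]-.43,W[...,1]-.33)<.06)&(W[...,2]<.07)
for lo,hi in [(.004,.009),(.04,.055),(.003,.055)]:
    k=m&(W[...,2]>lo)&(W[...,2]<hi); print(lo,k.sum(),rect(W[k]))
```

```text
[0.49640057 0.30552956 0.22361581]
0.004 1910 [415.7 331.6  60.1  39.1  81.1]
0.04 898 [419.6 330.6  59.5  42.5  81. ]
0.003 3011 [418.6 331.1  60.1  44.9  80.8]
```

View pics/w3.png

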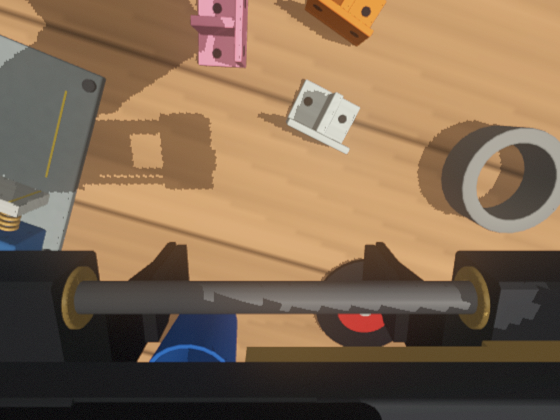

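Emit:
drive_tool([
  [60, -20, 6, -15, 0, 0, -0.113],
  [60, -20, 7, -20, 0, 0, -0.113],
  [60, -20, 6, -20, 0, 0, -0.113],
  [60, -19, 7, -20, 0, 0, -0.113],
  [60, 0, 0, 0, 0, 0, 0],
])

```text
time_s: 6.07
tcp_pos: [0.4104, 0.3277, 0.1459]
ee_rot: [[-0.987, 0.161, -0.007], [0.161, 0.987, -0.006], [0.006, -0.007, -1.0]]
wrist_force: [-0.4, -0.8, -0.6]
gripper_width: 0.707
gripper_force: 0.0
```

Run:
```python
from h import *
st=sense(); c=capture("wrist"); R=st["ee_rot"]; print(st["tcp_pos"],np.degrees(np.arctan2(R[1][1],R[0][1])),st["joints"]); save(c,"w4.png")
W=cloud(c,st); f=c["frame"].astype(int)
m=(f.max(-1)-f.min(-1)<45)&(np.hypot(W[...,0]-.417,W[...,1]-.331)<.05)&(W[...,2]<.07)
for lo,hi in [(.003,.009),(.04,.055),(.003,.055)]:
    k=m&(W[...,2]>lo)&(W[...,2]<hi); print(lo,k.sum(),rect(W[k]))
```

```text
[0.41036266 0.32769721 0.14593483] 80.74785334663328 [  56.25074334   17.98891651  -20.78355874   -0.16438112  -51.74006101
 -155.40171134]
0.003 2927 [415.8 331.4  60.1  40.   81. ]
0.04 1507 [419.1 331.   59.6  42.7  80.3]
0.003 5390 [418.1 331.   60.1  44.7  80.8]
```

View pics/w4.png

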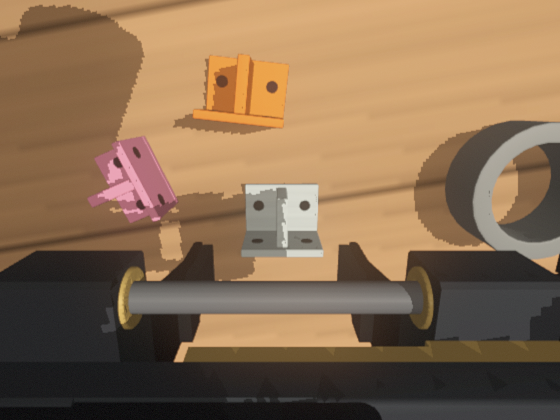

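Emit:
drive_tool([
  [60, 0, 0, -30, 0, 0, 0],
  [60, 0, 0, -30, 0, 0, 0],
  [60, 0, 0, -15, 0, 0, 0],
  [60, 0, 0, 0, 0, 0, 0],
  [60, 0, 0, 0, 0, 0, 0],
])

```text
time_s: 6.53
tcp_pos: [0.4157, 0.3306, 0.0752]
ee_rot: [[-0.988, 0.157, 0.001], [0.157, 0.988, -0.0], [-0.001, 0.0, -1.0]]
wrist_force: [0.9, 0.8, 0.1]
gripper_width: 0.602
gripper_force: 0.0
```

Emit:
drive_tool([
  [60, 0, 0, -20, 0, 0, 0],
  [60, 0, 0, -15, 0, 0, 0],
  [60, 0, 0, -10, 0, 0, 0],
  [20, 0, 0, 0, 0, 0, 0],
  [0, 0, 0, 0, 0, 0, 0],
])

```text
time_s: 6.95
tcp_pos: [0.4154, 0.3314, 0.0305]
ee_rot: [[-0.988, 0.156, 0.001], [0.156, 0.988, 0.001], [-0.001, 0.001, -1.0]]
wrist_force: [-0.2, 0.2, 0.7]
gripper_width: 0.519
gripper_force: 0.0
```

Emit:
drive_tool([
  [0, 0, 0, 0, 0, 0, 0],
  [0, 0, 0, 0, 0, 0, 0],
  [0, 0, 0, 0, 0, 0, 0],
  [0, 0, 0, 0, 0, 0, 0],
  [0, 0, 0, 0, 0, 0, 0],
])

```text
time_s: 7.37
tcp_pos: [0.4147, 0.3312, 0.03]
ee_rot: [[-0.988, 0.156, 0.0], [0.156, 0.988, 0.001], [-0.0, 0.001, -1.0]]
wrist_force: [0.8, -0.3, 0.3]
gripper_width: 0.161
gripper_force: 0.0
```

Emit:
drive_tool([
  [0, 0, 0, 0, 0, 0, 0],
  [0, 0, 0, 0, 0, 0, 0],
  [0, 0, 0, 0, 0, 0, 0],
  [0, 0, 0, 15, 0, 0, 0],
  [0, 0, 0, 35, 0, 0, 0],
])

```text
time_s: 7.78
tcp_pos: [0.4117, 0.3275, 0.075]
ee_rot: [[-0.987, 0.158, -0.009], [0.158, 0.987, -0.01], [0.007, -0.011, -1.0]]
wrist_force: [-0.3, 0.5, -3.7]
gripper_width: 0.087
gripper_force: 30.0
```

Emit:
drive_tool([
  [0, 0, 0, 30, 0, 0, 0],
  [0, 0, 0, 0, 0, 0, 0],
])

```text
time_s: 7.95
tcp_pos: [0.4169, 0.3337, 0.1147]
ee_rot: [[-0.988, 0.155, 0.007], [0.155, 0.988, 0.008], [-0.006, 0.009, -1.0]]
wrist_force: [0.4, 1.7, -2.8]
gripper_width: 0.09
gripper_force: 30.0
```

Emit:
drive_tool([
  [0, 12, -36, 0, 0, 0, 0.013],
  [0, 12, -36, 0, 0, 0, 0.013],
  [0, 12, -36, 0, 0, 0, 0.013],
  [0, 12, -36, 0, 0, 0, 0.013],
  [0, 12, -36, 0, 0, 0, 0.013],
])

```text
time_s: 8.37
tcp_pos: [0.4737, 0.1489, 0.1082]
ee_rot: [[-0.996, 0.091, -0.003], [0.091, 0.996, -0.001], [0.002, -0.001, -1.0]]
wrist_force: [0.7, -0.0, -3.7]
gripper_width: 0.088
gripper_force: 30.0
```

Emit:
drive_tool([
  [0, 14, -36, 0, 0, 0, 0],
  [0, 14, -36, 0, 0, 0, 0],
  [0, 12, -38, 0, 0, 0, 0],
  [0, 0, 0, 0, 0, 0, 0],
  [0, 0, 0, 0, 0, 0, 0],
])

```text
time_s: 8.78
tcp_pos: [0.5137, 0.0385, 0.1079]
ee_rot: [[-0.995, 0.097, -0.003], [0.097, 0.995, -0.001], [0.003, -0.001, -1.0]]
wrist_force: [-0.8, 0.7, -4.0]
gripper_width: 0.093
gripper_force: 30.0
```

Run:
```python
from h import *
st=sense(); R=st["ee_rot"]; print(st["time_s"],st["tcp_pos"],np.degrees(np.arctan2(R[1][1],R[0][1])))
out=[]
for n in ["scene","side","wrist"]:
    st=sense();c=capture(n); W=cloud(c,st); f=c["frame"].astype(int); out.append(c["frame"])
    reg=(abs(W[...,0]-.60)<.1)&(abs(W[...,1]-.03)<.14)
    top=reg&(abs(W[...,2]-.060)<.0035); bl=top&(f[...,2]>1.4*f[...,0])
    if top.sum()>10: print(n,"top",top.sum(),rect(W[top]),rect(W[bl]) if bl.sum()>10 else 0)
    reg=(abs(W[...,0]-.56)<.17)&(abs(W[...,1]-.03)<.14)
    yel=reg&(f[...,0]>1.5*f[...,2])&(f[...,1]>1.4*f[...,2])&(f[...,0]>110)&(abs(W[...,2]-.0105)<.003)
    J=np.array([.5695,.0358]); a=np.radians(-5.3); M=np.array([[np.cos(a),np.sin(a)],[-np.sin(a),np.cos(a)]])
    q=(W[yel][:,:2]-J)@M.T
    for s in (1,-1):
        k=q[(q[:,1]*s>25)&(q[:,1]*s<55)]
        if len(k)>8: print("yel",s,len(k),np.round(np.median(k,0),4),"slope",np.polyfit(k[:,0],k[:,1],1))
cv2.imwrite("pics/w5.png",np.hstack([out[0][150:300,200:400],out[1][180:330,160:360]])[...,::-1].repeat(2,0).repeat(2,1))
```

```text
8.7833 [0.51370706 0.0385485  0.10791567] 84.42133222212604
scene top 531 [608.7  31.5 111.9  82.6  85.8] [630.1  28.4 108.6  38.2  83.2]
side top 409 [609.7  35.3 116.1  80.   84. ] [630.   34.5 113.2  39.3  84.6]
```

View pics/w5.png

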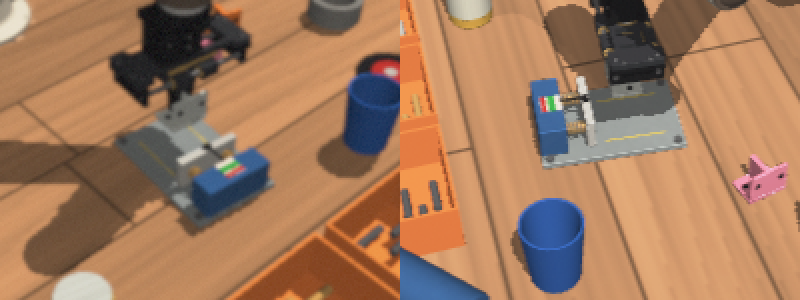

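Emit:
drive_tool([
  [0, 0, 2, -20, 0, 0, 0],
  [0, 0, 0, -25, 0, 0, 0],
  [0, 0, 0, -15, 0, 0, 0],
  [0, 0, 0, -5, 0, 0, 0],
  [0, 0, 0, 0, 0, 0, 0],
])

```text
time_s: 9.35
tcp_pos: [0.5135, 0.0438, 0.0432]
ee_rot: [[-0.996, 0.09, -0.003], [0.09, 0.996, -0.001], [0.003, -0.002, -1.0]]
wrist_force: [-0.5, -0.2, -3.1]
gripper_width: 0.088
gripper_force: 30.0
```

Emit:
drive_tool([
  [0, 0, 0, 0, 0, 0, 0],
])

```text
time_s: 9.43
tcp_pos: [0.515, 0.044, 0.0449]
ee_rot: [[-0.996, 0.09, 0.001], [0.09, 0.996, -0.0], [-0.001, 0.0, -1.0]]
wrist_force: [-0.1, -0.4, -3.4]
gripper_width: 0.092
gripper_force: 30.0
```

Emit:
drive_tool([
  [0, 8, -2, -1, 0, 0, 0],
  [0, 10, -2, -1, 0, 0, 0],
  [0, 5, -1, 0, 0, 0, 0],
  [0, 0, 0, 0, 0, 0, 0],
  [0, 0, 0, 0, 0, 0, 0],
])

```text
time_s: 9.85
tcp_pos: [0.5382, 0.0378, 0.0427]
ee_rot: [[-0.996, 0.093, 0.0], [0.093, 0.996, 0.0], [-0.0, 0.0, -1.0]]
wrist_force: [-0.1, 1.8, -3.9]
gripper_width: 0.088
gripper_force: 30.0
```

Emit:
drive_tool([
  [0, 0, 0, -1, 0, 0, 0],
  [0, 0, 0, 0, 0, 0, 0],
  [0, 0, 0, 0, 0, 0, 0],
])

```text
time_s: 10.1
tcp_pos: [0.5372, 0.0379, 0.0415]
ee_rot: [[-0.996, 0.092, -0.001], [0.092, 0.996, -0.0], [0.001, -0.0, -1.0]]
wrist_force: [-0.1, 0.2, -3.9]
gripper_width: 0.091
gripper_force: 30.0
```

Emit:
drive_tool([
  [0, 4, 0, -1, 0, 0, 0],
  [0, 4, 0, 0, 0, 0, 0],
  [0, 3, 0, 0, 0, 0, 0],
  [0, 0, 0, 0, 0, 0, 0],
  [0, 0, 0, 0, 0, 0, 0],
])

```text
time_s: 10.52
tcp_pos: [0.5476, 0.0377, 0.0401]
ee_rot: [[-0.996, 0.093, -0.003], [0.093, 0.996, -0.001], [0.002, -0.001, -1.0]]
wrist_force: [-5.5, 0.2, -2.1]
gripper_width: 0.084
gripper_force: 30.0
```

Emit:
drive_tool([
  [0, 2, 0, 0, 0, 0, 0],
  [0, 2, 0, 0, 0, 0, 0],
  [0, 1, 0, 0, 0, 0, 0],
  [0, 0, 0, 0, 0, 0, 0],
  [0, 0, 0, 0, 0, 0, 0],
])

```text
time_s: 10.93
tcp_pos: [0.5513, 0.0374, 0.04]
ee_rot: [[-0.996, 0.093, -0.005], [0.093, 0.996, -0.001], [0.005, -0.002, -1.0]]
wrist_force: [-6.9, 0.1, -0.0]
gripper_width: 0.089
gripper_force: 30.0
```

Run:
```python
from h import *
F=[]
out=[]
for n in ["scene","side"]:
    for i in range(2):
        c=capture(n); st=sense(); F.append(list(st["wrist_force"])+list(st["tcp_pos"]))
    W=cloud(c); out.append(c["frame"])
print(np.round(F,4))
a=cv2.resize(out[0][195:270,260:360],(400,300),interpolation=cv2.INTER_CUBIC)
b=cv2.resize(out[1][205:280,215:315],(400,300),interpolation=cv2.INTER_CUBIC)
cv2.imwrite("pics/w6.png",np.hstack([a,b])[...,::-1])
```

```text
[[-6.5489  0.1413  0.049   0.5512  0.0373  0.04  ]
 [-6.1771  0.6325 -0.5903  0.5512  0.0373  0.0401]
 [-6.5366 -0.6635 -0.4728  0.5512  0.0373  0.04  ]
 [-7.0364  0.4807 -0.7711  0.5512  0.0374  0.04  ]]
```

View pics/w6.png

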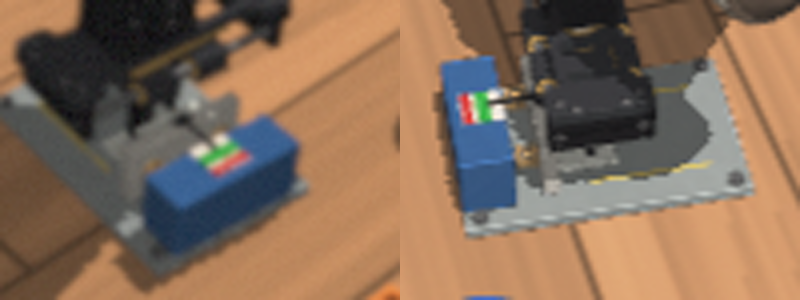

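Emit:
drive_tool([
  [0, 2, 0, 0, 0, 0, 0],
  [0, 2, 0, 0, 0, 0, 0],
  [0, 2, 0, 0, 0, 0, 0],
  [0, 0, 0, 0, 0, 0, 0],
  [0, 0, 0, 0, 0, 0, 0],
])

```text
time_s: 11.55
tcp_pos: [0.5557, 0.037, 0.0399]
ee_rot: [[-0.996, 0.093, -0.009], [0.093, 0.996, -0.002], [0.008, -0.003, -1.0]]
wrist_force: [-9.8, -0.1, 2.8]
gripper_width: 0.089
gripper_force: 30.0
```

Run:
```python
from h import *
F=[]
out=[]
for n in ["scene","side"]:
    for i in range(2):
        c=capture(n); st=sense(); F.append(list(st["wrist_force"])+list(st["tcp_pos"]))
    W=cloud(c); out.append(c["frame"])
print(np.round(F,4))
a=cv2.resize(out[0][195:270,260:360],(400,300),interpolation=cv2.INTER_CUBIC)
b=cv2.resize(out[1][205:280,215:315],(400,300),interpolation=cv2.INTER_CUBIC)
cv2.imwrite("pics/w7.png",np.hstack([a,b])[...,::-1])
```

```text
[[-10.0717   0.1867   1.6396   0.5557   0.037    0.0398]
 [ -9.3015  -0.1502   1.8388   0.5557   0.037    0.0398]
 [ -9.9101  -0.3838   1.8321   0.5557   0.0369   0.0398]
 [ -8.815    0.6254   1.7883   0.5557   0.037    0.0398]]
```

View pics/w7.png

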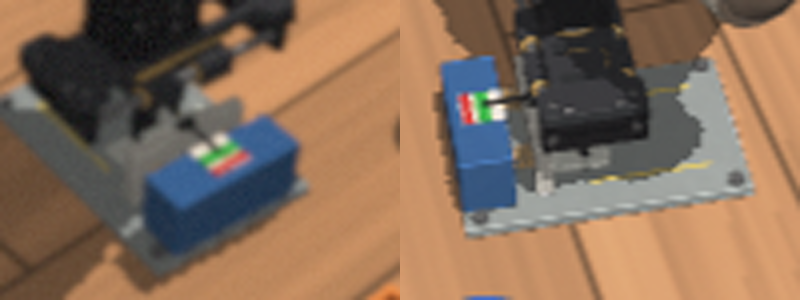

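Emit:
drive_tool([
  [0, 0.5, 0, 0, 0, 0, 0],
  [0, 0, 0, 0, 0, 0, 0],
  [0, 0, 0, 0, 0, 0, 0],
  [0, 0, 0, 0, 0, 0, 0],
  [0, 0, 0, 0, 0, 0, 0],
])

```text
time_s: 12.17
tcp_pos: [0.5557, 0.037, 0.0398]
ee_rot: [[-0.996, 0.093, -0.009], [0.093, 0.996, -0.002], [0.009, -0.003, -1.0]]
wrist_force: [-11.1, 0.6, 2.8]
gripper_width: 0.094
gripper_force: 30.0
```

Emit:
drive_tool([
  [0, 0, 0, 0, 0, 0, 0],
  [0, 0, 0, 0, 0, 0, 0],
  [0, 0, 0, 0, 0, 0, 0],
  [0, 0, 0, 0, 0, 0, 0],
  [0, 0, 0, 0, 0, 0, 0],
])

```text
time_s: 12.58
tcp_pos: [0.5557, 0.0369, 0.0398]
ee_rot: [[-0.996, 0.093, -0.009], [0.093, 0.996, -0.002], [0.009, -0.003, -1.0]]
wrist_force: [-9.9, -0.5, 2.8]
gripper_width: 0.092
gripper_force: 30.0
```

Emit:
drive_tool([
  [0, 0, 0, 0, 0, 0, 0],
  [0, 0, 0, 0, 0, 0, 0],
  [0, 0, 0, 0, 0, 0, 0],
  [0, 0, 0, 0, 0, 0, 0],
  [0, 0, 0, 0, 0, 0, 0],
])

```text
time_s: 13.0
tcp_pos: [0.5557, 0.037, 0.0399]
ee_rot: [[-0.996, 0.093, -0.009], [0.093, 0.996, -0.002], [0.009, -0.003, -1.0]]
wrist_force: [-10.7, 0.6, 2.5]
gripper_width: 0.09
gripper_force: 30.0
```

Emit:
drive_tool([
  [0, 0, 0, 0, 0, 0, 0],
  [0, 0, 0, 0, 0, 0, 0],
  [0, 0, 0, 0, 0, 0, 0],
  [0, 0, 0, 0, 0, 0, 0],
  [0, 0, 0, 0, 0, 0, 0],
])

```text
time_s: 13.42
tcp_pos: [0.5557, 0.0369, 0.0398]
ee_rot: [[-0.996, 0.093, -0.009], [0.093, 0.996, -0.002], [0.009, -0.003, -1.0]]
wrist_force: [-11.0, -0.2, 2.6]
gripper_width: 0.092
gripper_force: 30.0
```

```bash
python3 -c "
from h import *
s=sense();print(s['wrist_force'],s['tcp_pos'],s['gripper_force'])
print(finish_job())"
```

```text
[-10.97813585  -0.22681461   2.61498167] [0.55570689 0.03694507 0.03982469] 30.00197734683752
the job is handed in; nothing more can be done
None
```

I pressed the bell down to its stop, then stood the bracket against the sprung stop and pushed until the pointer was in the green (about 10–11 N at the wrist). I held it there for over a second and handed the job in still gripping and pushing; the hand-in gave no verdict.

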